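Turn the sample leaf in the big ring binder

ROBOT

A 6-joint arm with a two-finger parallel gripper is mounted at the origin on the work surface. World frame = base frame: x ahead of the robot, y to its left, z up, the work surface at z = 0. Lengths are in mm, angles in rad, forces in N, time in s.
With the tool pointing down it reaches from about 350 to 875 mm from the base axis. Payload 4.2 kg.
Tool frame: the origin (TCP) lies between the finger pads; the fingertips stand 11 mm ahead of it and the grasp point (between the pads) lies 8 mm behind it; z points along the fingers, y is the direction in which the jaws open and shut (so a half turn about z gives the same grasp; the last joint's range is limited). The gripper opens to 85 mm and grips with 20 to 120 N. Pads are 22 mm wide; open, the fingers measure 114 mm over their backs; the gripper's body (76 mm by 85 mm) begins 54 mm behind the grasp point. The pads swing forward as they close: fully open they stand 13 mm farther back than shut.
Start: joints at [-0.948, 0.385, 0.008, 0, -1.194, -0.259], TCP at [222.407, -584.067, 242.312] pointing down, gripper open.
Joint ranges: [-3.14, 3.14], [-1.21, 2.06], [-1.07, 1.41], [-3.16, 2.05], [-2.99, -0.16], [-3.1, 3.1]. Speed limits (rad/s): [2.79, 2.79, 3.14, 3.14, 3.14, 3.14].

INTERFACE

Orientations are given as a unit quaternion [x, y, z, w].
In Python, from bench import * gives the robot as it stands. The module is installed in compiled form; this text tells all that it offers.
- The arm moves only by the tool drive_tool, never from a script. Its argument "increments" is a list of rows, each a list of 3 entries, a list of its own where there are three numbers: the gripper command: -1 is shut, 1 is fully open, values between are in proportion, then the shift along the tool's x, y, z scaled (see below), then the turn about the tool's z scaled (see below). In form: [[hand, [tx, ty, tz], turn], ...]. A call has 1 to 20 rows; each row shifts and turns the commanded pose from where the row before left it, along the tool's axes as they then stand; what a row does not reach is not made up. The controller multiplies each number of a shift by 0.3 m and each number of a turn by 2 rad. A row lasts 1/8 s, in which the tool goes at most 62.5 mm and 10.7 degrees, less where a joint would pass 70% of its speed; a pose out of reach is approached as far as the arm can. A call with a number of a shift or a turn outside -1 to 1 is refused whole. A call with a gripper value outside its range is refused whole. The fingers move at their own pace and stop on an object; the grip force is fixed at half the most. Time passes only in rows, so rows that do not move let the fingers close. It gives the time, the measured TCP pose, the force and the opening at its end, in the units of the state.
- read_state(): the state, without advancing time (a new reading comes with each control period).
- get_image(name): name is "scene" or "side" or "wrist"; returns the picture (384x512x3 uint8, red, green, blue); there is no depth.
- calibration(name): a dict with "fovy" (degrees; the focal length in pixels is half the picture's height over the tangent of half this angle, whatever the lens; pixels are square), "cx", "cy" (the principal point, pixels), "R" (3x3) and "t" (3): a world point X has camera coordinates R X + t. Camera axes: x right, y down, z forward; pixel columns grow to the right and rows downward; lengths in mm; the calibration is good to about 2 mm. A picture is of the moment at which its call begins: read the wrist's pose just before it. calibration takes no time and is no camera call; for the wrist camera it gives the pose at the moment of the call.
- job_done(): hands the job in, once; it reports no verdict.
The state is a dict: "clock": time; "joints": joint angles; "joint_vel": joint speeds; "joint_efforts": joint torques, N m; "position": TCP position; "ee_rot": TCP orientation; "contact_force": force on the tool from outside, world axes, zero at the start; "wrist_torque": the same for the moment, N m; "gripper_width": finger opening in mm.
Only numpy, scipy, OpenCV 4.12 (cv2) and the standard library are available. Lean on these libraries where they do the work, as an engineer would, in place of code of your own. Each camera call takes 0.05 s, during which the arm holds its last target.

TASK

On the tinkerer's bench lie two sample ring binders, each with one loose plywood leaf lying on its left-hand side as the robot sees it. Turn the leaf of the larger, three-ring binder right over its rings so that it lies flat on the binder's right-hand side with its gear face up. Leave the leaf of the smaller, two-ring binder lying where it is.

Things in the scene. Friction and masses are not known exactly. Their poses are not given: they have to be found in the camera images.
- binder: Larger binder, fixed, on either half of the bench: base 180x166x12 mm, three rings, filed boards up to 27 mm high. Origin: centre of its underside, on the bench. x runs along the row of rings, y to its left (where the leaf starts), z up; yaw within 0.35 rad. The leaf's turning axis lies along x, straight above the origin, 34 mm above the bench; rings of 14 mm radius about it rise to 50 mm.
- leaf_tab (a point): Middle of the pull tab of the larger binder's leaf, 102 mm from the turning axis at binder x = 0, 34 mm above the bench when flat. Tab: 24 mm wide along the rings, 8 thick, 36 long (80 to 116 mm from the axis), past the base, free below. It can be pinched across the 24 mm from above and pivots in the fingers as the leaf turns. Leaf: 160 mm along the rings, 4 thick, 9 to 80 mm from the axis.
- leaf (a joint): Angle of the larger binder's plywood leaf (0.1 kg; washers on the face that starts up, gears on the other): 0 flat on the left (binder +y), 1.57 upright, 3.14 flat on the right (-y), with stops at both ends. Turns easily, no spring; it falls to the side it leans to.
- small_leaf (a joint): Angle of the leaf of the smaller two-ring binder (base 116 x 126 mm, leaf 96 mm along the rings, tab 18 mm wide reaching 90 mm from its axis), on the other half of the bench: 0 lying flat on its left, where it starts and must stay.
Things that resemble listed ones, but are neither listed nor needed, are in the scene too. What is shaped like the part that bears small_leaf but purple is not meant.

How it is judged (in metres and radians):
At the end, for the whole second after the job is handed in: The larger binder's leaf lies at rest on the right-hand side of its rings, within 10 degrees of flat (joint above 2.967 rad), and the smaller binder's leaf still lies on its left-hand side within 10 degrees of flat (value of joint leaf above 2.967 rad and velocity of joint leaf between -0.1 and 0.1 rad/s and value of joint small_leaf below 0.17 rad); the robot touches nothing.
It fails at once if the smaller binder's leaf is lifted by more than 20 degrees (value of joint small_leaf above 0.35 rad).
It also fails if it takes over 35 s, if anything falls off the work surface, if the arm or the gripper's body presses on something with over 40 N, if the wrist force passes 120 N, or if a joint passes its speed limit or range.

## Working session

There is one attempt and no reset: what is moved stays moved. The work goes in short steps, Python scripts to look and compute and a tool call to move; the robot and the scene stay as the last step left them, time stands still between calls to the robot, and variables do not carry over. Pictures are saved under pics/ and viewed, and the job is handed in when it is done.

Besides the shell and the picture viewer there is one more tool, called after ">>>" as name([rows], argument=value, ...), one row to a line, values as JSON. drive_tool: Moves the arm, as the interface text tells. Shifts and turns lie within -1 to 1; 1 stands for 0.3 m of shift or 2 rad of turn. Its arguments: {"type":"object","properties":{"increments":{"type":"array"}},"required":["increments"]}

```bash
mkdir -p pics; python3 - <<'E'
from bench import *
import cv2
s=read_state();print(s)
for n in("scene","side","wrist"):
    im=get_image(n);c=calibration(n);print(n,c)
    cv2.imwrite(f"pics/{n}0.png",cv2.cvtColor(im,cv2.COLOR_RGB2BGR))
E
```

```text
{'clock': 0.0, 'joints': array([-9.48406055e-01,  3.85552994e-01,  6.62168398e-03, -5.17081613e-04,
       -1.19399283e+00, -2.58589125e-01]), 'joint_vel': array([ 4.74753709e-04,  1.27138583e-05, -1.82892072e-03, -4.26382256e-04,
        7.57541229e-04,  3.32067416e-04]), 'joint_efforts': array([ 1.11050700e-03, -3.92289984e+01,  1.88394052e+01,  4.18596849e+00,
       -4.67419275e-03, -1.53360673e-05]), 'position': array([ 222.20922231, -583.56195849,  241.21940184]), 'ee_rot': array([-1.80805196e-01,  9.83518323e-01,  1.06480957e-03, -2.36267900e-04]), 'contact_force': array([ 0.23639098, -0.16802779, -0.15353771]), 'wrist_torque': array([ 0.03501932,  0.0128503 , -0.00395883]), 'gripper_width': 85.63253866290043}
scene {'fovy': 42.89954499398728, 'cx': 259.3486626476526, 'cy': 188.96621346091487, 'R': array([[ 0.68375027,  0.72948544, -0.01834553],
       [ 0.54138278, -0.52397682, -0.65753554],
       [-0.48927523,  0.43965815, -0.75320015]]), 't': array([-328.08685338, -165.37184602, 1644.0588339 ])}
side {'fovy': 44.762134247121935, 'cx': 251.49519431058516, 'cy': 192.61479418506391, 'R': array([[-0.71714224, -0.69688413, -0.00771471],
       [-0.52542771,  0.54790775, -0.65093995],
       [ 0.45785668, -0.46276301, -0.75909002]]), 't': array([316.25006547, 243.45735979, 955.23236129])}
wrist {'fovy': 69.40781509255842, 'cx': 254.67987484437356, 'cy': 185.3447854700696, 'R': array([[-0.35703824,  0.93408909,  0.00112739],
       [ 0.89428659,  0.3414754 ,  0.28921626],
       [ 0.26976878,  0.10426947, -0.95726312]]), 't': array([624.71861152, -36.02057737, 379.05498169])}
```

View pics/scene0.png

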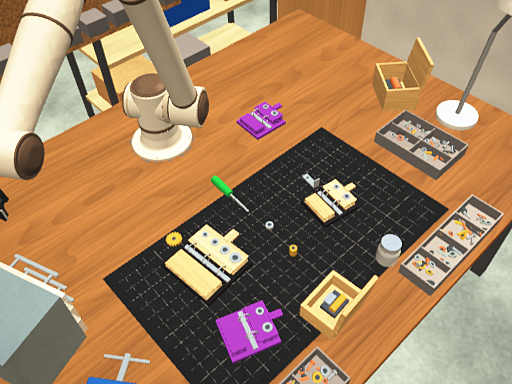

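View pics/side0.png

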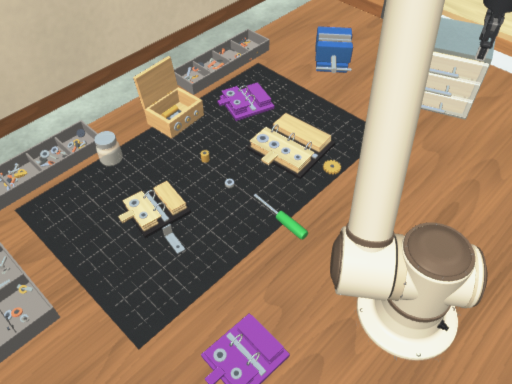

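View pics/wrist0.png

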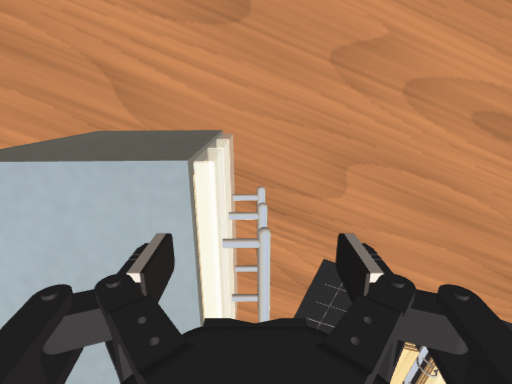

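The scene view shows four binder-like objects: wooden at (207,262) and (331,200), purple at (248,330) and (262,120). The biggest wooden one, at (207,262), with 3 washers, fits the larger binder. I'll enlarge it to confirm.

```bash
python3 - <<'E'
import cv2,numpy as np
a=cv2.imread("pics/scene0.png")[215:305,155:265]
b=cv2.imread("pics/side0.png")[105:180,240:340]
cv2.imwrite("pics/c1.png",cv2.resize(a,None,fx=6.5,fy=6.5,interpolation=cv2.INTER_CUBIC))
cv2.imwrite("pics/c2.png",cv2.resize(b,None,fx=7,fy=7,interpolation=cv2.INTER_CUBIC))
E
```

```text
(no output)
```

View pics/c1.png

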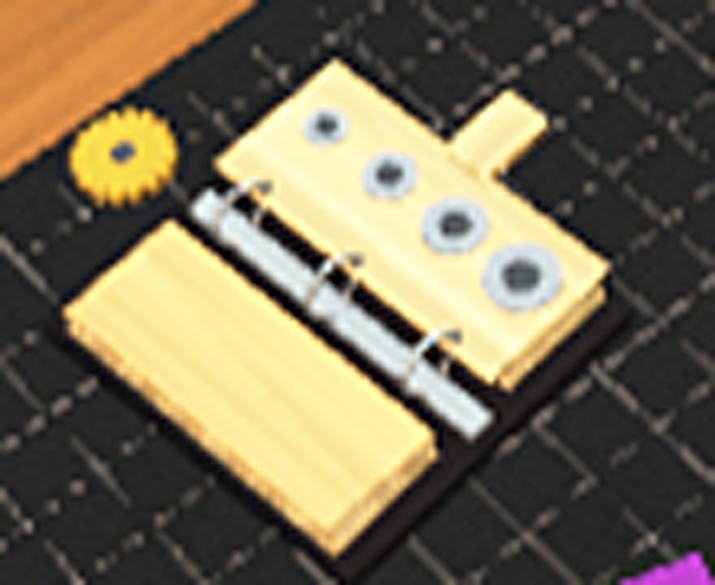

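View pics/c2.png

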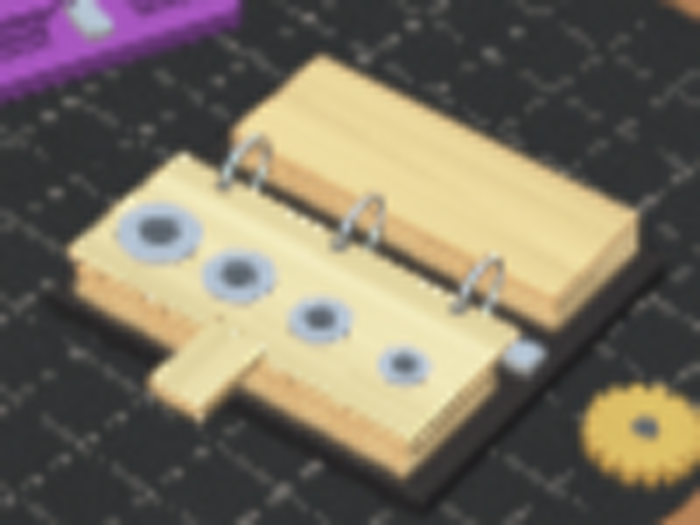

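```bash
cat > h.py <<'E'
import numpy as np
def proj(c,X):
    f=192/np.tan(np.radians(c["fovy"])/2); p=np.atleast_2d(X)@np.array(c["R"]).T+np.array(c["t"])
    return np.c_[c["cx"]+f*p[:,0]/p[:,2],c["cy"]+f*p[:,1]/p[:,2]]
def b2w(q,L):
    L=np.atleast_2d(L).astype(float);c,s=np.cos(q[2]),np.sin(q[2])
    return np.c_[q[0]+c*L[:,0]-s*L[:,1],q[1]+s*L[:,0]+c*L[:,1],L[:,2]]
E
python3 - <<'E'
from bench import *
from h import *
from scipy.optimize import least_squares
L=[[-80,80,36],[80,80,36],[80,9,36],[-80,9,36],[-12,116,38],[12,116,38]]
A=np.array([[337,60],[610,270],[500,380],[217,163],[512,90],[548,122]],float)
B=np.array([[405,440],[70,250],[182,153],[520,330],[203,402],[150,378]],float)
A=(A+.5)/6.5-.5+[155,215];B=(B+.5)/7-.5+[240,105]
cs,cd=calibration("scene"),calibration("side")
for use in((1,0),(0,1),(1,1)):
    fn=lambda q:np.r_[((proj(cs,b2w(q,L))-A)*use[0]).ravel(),((proj(cd,b2w(q,L))-B)*use[1]).ravel()]
    r=least_squares(fn,[500,-100,0],x_scale=[100,100,1]);print(r.x,np.round(r.fun,1))
q=r.x
print("tab",b2w(q,[[0,102,34]]),"right",b2w(q,[[0,-102,34]]))
s=read_state()
from scipy.spatial.transform import Rotation as R
M=R.from_quat(s["ee_rot"]).as_matrix();print(M.round(3),s["position"])
E
```

```text
[ 4.91407954e+02 -2.01856573e+02  9.68280420e-02] [ 0.1  0.2  0.7 -0.6 -0.9  0.2 -0.1  0.3 -0.3  0.1  0.6 -0.3  0.  -0.
 -0.   0.  -0.  -0.  -0.   0.  -0.   0.  -0.   0. ]
[ 4.90153027e+02 -2.03545893e+02  8.50480527e-02] [-0.   0.  -0.  -0.  -0.   0.  -0.   0.  -0.   0.   0.   0.   0.8 -0.1
 -0.4 -0.3  0.1 -0.3  0.3  0.2 -0.5  0.6 -0.3 -0.2]
[ 4.90741077e+02 -2.02613102e+02  9.16683694e-02] [-0.1  0.2  0.3 -0.4 -1.4  0.3 -0.3  0.2 -0.5  0.2  0.3 -0.1  0.7 -0.1
 -0.8 -0.  -0.4 -0.1  0.1  0.1 -0.6  0.8 -0.5  0. ]
tab [[ 481.40399297 -101.04135932   34.        ]] right [[ 500.07816121 -304.18484418   34.        ]]
[[-0.935 -0.356 -0.001]
 [-0.356  0.935  0.001]
 [ 0.     0.002 -1.   ]] [ 222.25782836 -583.69400593  241.49022878]
```

Confirmed: the binder at scene (207,262) has three rings and four washers, and its colour is wood. It fits with about 0.5 px residual at (491,-203), yaw 0.09, with the tab at (481,-101,34). I'll rise, cross over and turn the jaws onto the binder's x axis.

>>> drive_tool([
  [1, [0, 0, -0.1], 0],
  [1, [0, 0, -0.1], 0],
  [1, [-0.125, 0.11, 0], 0],
  [1, [-0.125, 0.11, 0], 0],
  [1, [-0.125, 0.11, 0], 0],
  [1, [-0.125, 0.11, 0], 0],
  [1, [-0.125, 0.11, 0], 0],
  [1, [-0.125, 0.11, 0], 0],
  [1, [-0.125, 0.11, 0], 0],
  [1, [-0.125, 0.11, 0], 0],
  [1, [-0.125, 0.11, 0], 0],
  [1, [-0.125, 0.11, 0], 0],
  [1, [0, 0, 0], -0.09],
  [1, [0, 0, 0], -0.09],
  [1, [0, 0, 0], -0.09],
  [1, [0, 0, 0], -0.09],
  [1, [0, 0, 0], -0.09],
  [1, [0, 0, 0], -0.09],
  [1, [0, 0, 0], -0.09],
  [1, [0, 0, 0], 0],
])

```text
clock: 2.65
position: [455.2, -142.2, 302.1]
ee_rot: [0.725, -0.689, -0.0, 0.0]
contact_force: [-0.2, -0.6, 0.1]
gripper_width: 85.4
```

```bash
python3 - <<'E'
from bench import *
from h import *
import cv2
from scipy.spatial.transform import Rotation as R
s=read_state();c=calibration("wrist");im=get_image("wrist")
cv2.imwrite("pics/w1.png",cv2.cvtColor(im,cv2.COLOR_RGB2BGR))
M=R.from_quat(s["ee_rot"]).as_matrix();print(s["clock"],M.round(4),s["position"],s["joints"],s["gripper_width"],s["contact_force"])
q=[490.7,-202.6,.0917]
print(proj(c,b2w(q,[[-80,80,36],[80,80,36],[80,9,36],[-80,9,36],[-12,116,38],[12,116,38]])))
print(M.T@(b2w(q,[[0,105,26]])[0]-s["position"])/300)
E
```

```text
2.65 [[ 5.080e-02 -9.987e-01 -6.000e-04]
 [-9.987e-01 -5.080e-02  2.000e-04]
 [-2.000e-04  5.000e-04 -1.000e+00]] [ 455.23644295 -142.19258574  302.07507364] [ 3.88094990e-02  8.82050196e-02 -2.36334198e-01 -1.89187300e-04
 -1.24680567e+00  1.21172014e-02] 85.35149150149402 [-0.22566999 -0.6326335   0.14944735]
[[288.91801214 165.09180907]
 [180.0485446  169.30298492]
 [174.08906726 119.82047311]
 [288.72824118 115.16394613]
 [243.73242251 190.6440276 ]
 [227.73508086 191.24801492]]
[-0.14242911 -0.094036    0.92022551]
```

View pics/w1.png

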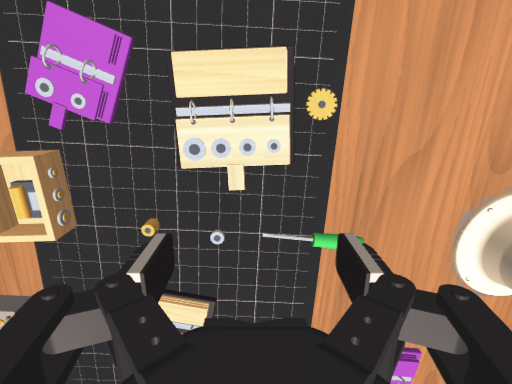

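The wrist view matches the prediction: tab end at (229..244,191), leaf corners as projected. Next I'll align above the tab.

>>> drive_tool([
  [1, [-0.07, -0.047, 0.1], -0.02],
  [1, [-0.07, -0.047, 0.15], 0],
  [1, [0, 0, 0.15], 0],
  [1, [0, 0, 0.15], 0],
  [1, [0, 0, 0], 0],
  [1, [0, 0, 0], 0],
])

```text
clock: 3.45
position: [481.8, -98.4, 138.9]
ee_rot: [0.739, -0.674, 0.001, -0.001]
contact_force: [0.6, 0.3, 0.9]
gripper_width: 85.6
```

```bash
python3 - <<'E'
from bench import *
from h import *
import cv2
from scipy.spatial.transform import Rotation as R
s=read_state();c=calibration("wrist");im=get_image("wrist")
cv2.imwrite("pics/w2.png",cv2.cvtColor(im,cv2.COLOR_RGB2BGR))
M=R.from_quat(s["ee_rot"]).as_matrix();print(s["clock"],M.round(4),s["position"],s["contact_force"])
q=[490.7,-202.6,.0917]
print(proj(c,b2w(q,[[-80,80,36],[80,80,36],[-12,80,38],[12,80,38],[-12,116,38],[12,116,38]])))
print(M.T@(b2w(q,[[0,105,26]])[0]-s["position"])/300)
E
```

```text
3.45 [[ 9.240e-02 -9.957e-01  2.700e-03]
 [-9.957e-01 -9.240e-02 -4.000e-04]
 [ 7.000e-04 -2.600e-03 -1.000e+00]] [481.83503979 -98.39288202 138.90257057] [0.63450342 0.34733225 0.93808894]
[[348.31442619 162.46125989]
 [162.26747088 161.95364024]
 [269.30477325 162.73449291]
 [241.17177838 162.65764977]
 [268.59833494 202.39588946]
 [241.64837861 202.31577201]]
[-0.00165342  0.00335917  0.37633341]
```

View pics/w2.png

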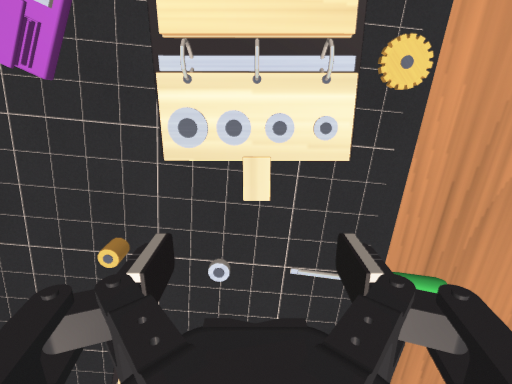

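The wrist view shows the tab at (243–271,157–200), within about 2 px of the model and centred between the jaws. Descending and pinching.

>>> drive_tool([
  [1, [0, 0.005, 0.12], 0],
  [1, [0, 0, 0.12], 0],
  [1, [0, 0, 0.08], 0],
  [1, [0, 0, 0.055], 0],
  [1, [0, 0, 0], 0],
  [-1, [0, 0, 0], 0],
  [-1, [0, 0, 0], 0],
  [-1, [0, 0, 0], 0],
  [-1, [0, 0, 0], 0],
  [-1, [0, 0, 0], 0],
  [-1, [0, 0, 0], 0],
])

```text
clock: 4.88
position: [480.8, -98.2, 25.7]
ee_rot: [0.739, -0.673, 0.001, -0.001]
contact_force: [2.6, 1.5, 5.8]
gripper_width: 22.7
```

```bash
python3 - <<'E'
from bench import *
from h import *
import cv2
from scipy.spatial.transform import Rotation as R
s=read_state()
for n in("wrist","side"):
    im=get_image(n)
    if n=="side": im=cv2.resize(im[90:190,230:350],None,fx=6,fy=6,interpolation=cv2.INTER_CUBIC)
    cv2.imwrite(f"pics/{n}3.png",cv2.cvtColor(im,cv2.COLOR_RGB2BGR))
M=R.from_quat(s["ee_rot"]).as_matrix();print(s["clock"],M.round(4),s["position"],s["contact_force"],s["gripper_width"])
E
```

```text
4.875 [[ 9.350e-02 -9.956e-01  3.800e-03]
 [-9.956e-01 -9.350e-02  1.000e-04]
 [ 3.000e-04 -3.800e-03 -1.000e+00]] [480.80811953 -98.24712914  25.69856534] [2.5783675  1.48744526 5.77374299] 22.7163711971868
```

View pics/wrist3.png

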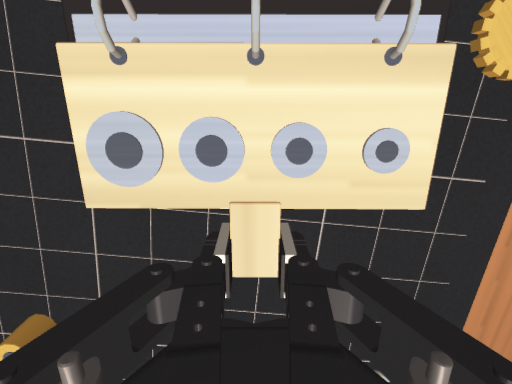

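View pics/side3.png

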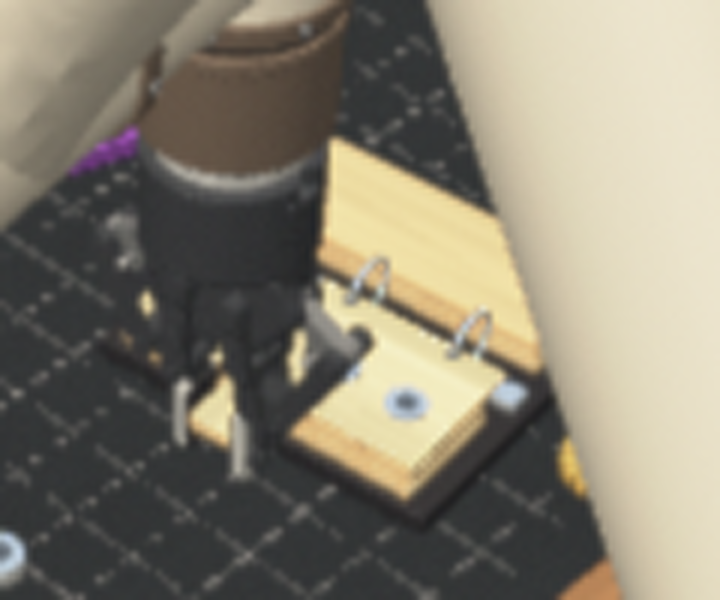

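The tab sits between the pads, with the opening at 22.7 mm. I'll start the arc (R≈105.5) with the first 60°.

>>> drive_tool([
  [-1, [0.005, 0, -0.061], 0],
  [-1, [0.016, 0, -0.059], 0],
  [-1, [0.026, 0, -0.056], 0],
  [-1, [0.035, 0, -0.05], 0],
  [-1, [0.043, 0, -0.043], 0],
  [-1, [0.05, 0, -0.035], 0],
  [-1, [0, 0, 0], 0],
])

```text
clock: 5.85
position: [485.6, -150.8, 116.0]
ee_rot: [0.739, -0.674, 0.001, -0.002]
contact_force: [5.2, 0.9, -1.8]
gripper_width: 22.5
```

```bash
python3 - <<'E'
from bench import *
from h import *
import cv2
from scipy.spatial.transform import Rotation as R
s=read_state()
for n in("wrist","side"):
    im=get_image(n)
    if n=="side": im=cv2.resize(im[90:190,230:350],None,fx=6,fy=6,interpolation=cv2.INTER_CUBIC)
    cv2.imwrite(f"pics/{n}4.png",cv2.cvtColor(im,cv2.COLOR_RGB2BGR))
M=R.from_quat(s["ee_rot"]).as_matrix();print(s["clock"],M.round(4),s["position"],s["contact_force"],s["gripper_width"])
c,t=np.cos(.0917),np.sin(.0917)
d=s["position"]-[490,-203.3,26];print(-t*d[0]+c*d[1],d[2],c*d[0]+t*d[1])
E
```

```text
5.85 [[ 9.150e-02 -9.958e-01  4.100e-03]
 [-9.958e-01 -9.150e-02  8.000e-04]
 [-5.000e-04 -4.100e-03 -1.000e+00]] [ 485.55191653 -150.83056782  116.03488372] [ 5.20381347  0.9301496  -1.82702602] 22.521588271660875
52.656299731880246 90.03488371799453 0.37531175839135056
```

View pics/wrist4.png

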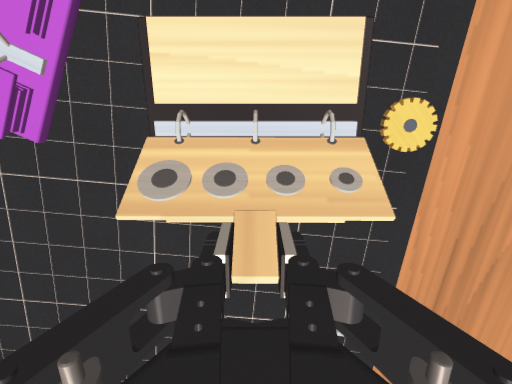

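View pics/side4.png

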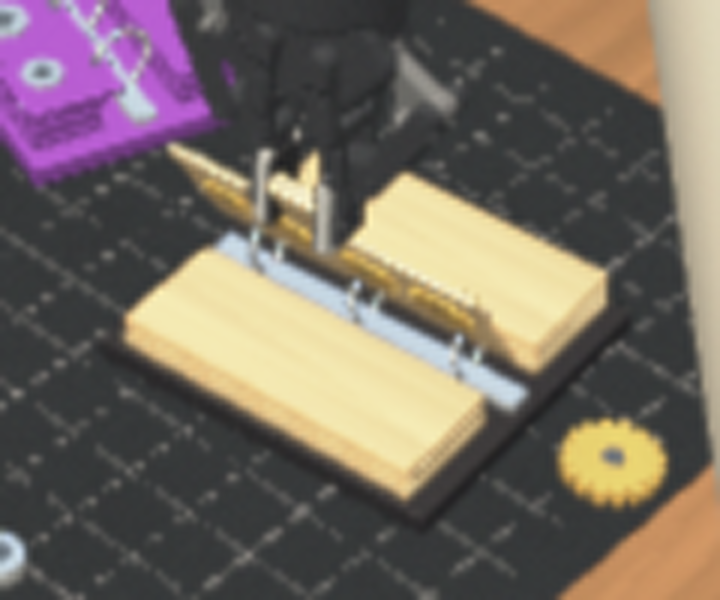

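The leaf is at about 60° and still pinched; the wrist view shows the tab between the pads at (233–278,210–280). Forces are small, so I'll carry on to about 170°.

>>> drive_tool([
  [-1, [0.056, 0, -0.026], 0],
  [-1, [0.059, 0, -0.016], 0],
  [-1, [0.061, 0, -0.005], 0],
  [-1, [0.061, 0, 0.005], 0],
  [-1, [0.059, 0, 0.016], 0],
  [-1, [0.056, 0, 0.026], 0],
  [-1, [0.05, 0, 0.035], 0],
  [-1, [0.043, 0, 0.043], 0],
  [-1, [0.035, 0, 0.05], 0],
  [-1, [0.026, 0, 0.056], 0],
  [-1, [0.016, 0, 0.059], 0],
  [-1, [0, 0, 0], 0],
])

```text
clock: 7.45
position: [499.9, -307.4, 42.4]
ee_rot: [0.739, -0.674, 0.001, -0.001]
contact_force: [4.3, -0.1, 2.7]
gripper_width: 22.9
```

```bash
python3 - <<'E'
from bench import *
from h import *
import cv2
from scipy.spatial.transform import Rotation as R
s=read_state()
for n in("wrist","side"):
    im=get_image(n)
    if n=="side": im=cv2.resize(im[90:190,230:350],None,fx=6,fy=6,interpolation=cv2.INTER_CUBIC)
    cv2.imwrite(f"pics/{n}5.png",cv2.cvtColor(im,cv2.COLOR_RGB2BGR))
print(s["clock"],s["position"],s["contact_force"],s["gripper_width"])
c,t=np.cos(.0917),np.sin(.0917)
d=s["position"]-[490,-203.3,26];print(-t*d[0]+c*d[1],d[2],c*d[0]+t*d[1])
E
```

```text
7.45 [ 499.9043216  -307.41615035   42.35164219] [ 4.25294831 -0.11910541  2.66038499] 22.89729065513328
-104.58566034562315 16.3516421907458 0.32863255943172653
```

View pics/wrist5.png

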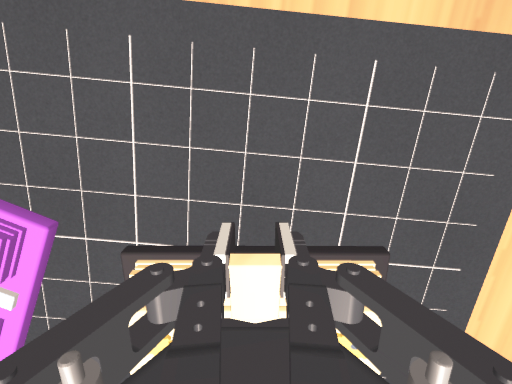

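View pics/side5.png

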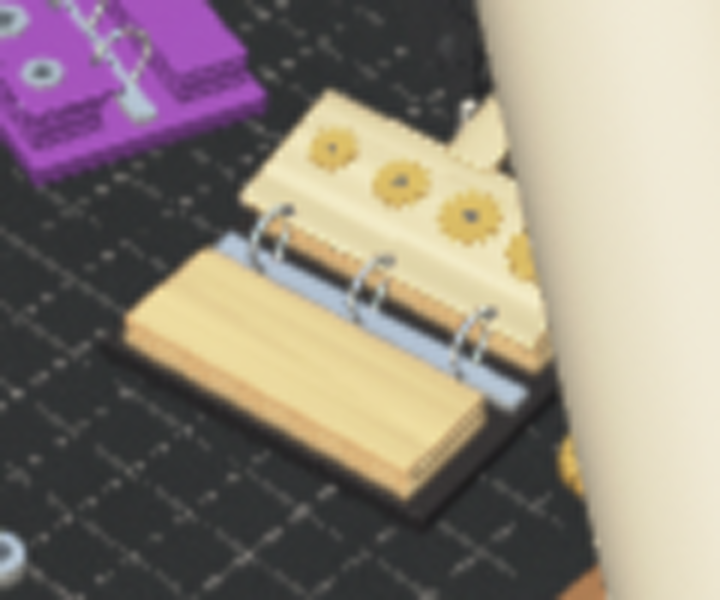

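The leaf is over with the gears up, at about 171°. The purple binder's edge (wrist column 55) is roughly 100 mm away, so I'll open only part way. Lower, release, retreat upward.

>>> drive_tool([
  [-1, [0.003, 0, 0.03], 0],
  [-1, [0, 0, 0.014], 0],
  [-1, [0, 0, 0], 0],
  [0.1, [0, 0, 0], 0],
  [0.1, [0, 0, 0], 0],
  [0.1, [0, 0, 0], 0],
  [0.1, [0, 0, 0], 0],
])

```text
clock: 8.43
position: [497.9, -307.4, 29.5]
ee_rot: [0.739, -0.674, -0.001, 0.0]
contact_force: [0.1, -0.5, 0.2]
gripper_width: 46.8
```

>>> drive_tool([
  [0.1, [0, 0, -0.06], 0],
  [0.1, [0, 0, -0.1], 0],
  [0.1, [0, 0, -0.15], 0],
  [0.1, [0, 0, -0.15], 0],
  [0.1, [0, 0, -0.15], 0],
  [0.1, [0, 0, -0.1], 0],
  [0.1, [0, 0, 0], 0],
  [0.1, [0, 0, 0], 0],
])

```text
clock: 9.43
position: [497.8, -307.1, 241.9]
ee_rot: [0.739, -0.674, -0.001, 0.0]
contact_force: [0.5, -0.4, -0.3]
gripper_width: 46.9
```

```bash
python3 - <<'E'
from bench import *
import cv2
s=read_state();print(s["clock"],s["position"],s["contact_force"],s["gripper_width"])
for n in("wrist","side","scene"):
    im=get_image(n)
    if n=="side": im=cv2.resize(im[100:250,110:350],None,fx=3.3,fy=3.3,interpolation=cv2.INTER_CUBIC)
    if n=="scene": im=cv2.resize(im[160:320,150:380],None,fx=3.3,fy=3.3,interpolation=cv2.INTER_CUBIC)
    cv2.imwrite(f"pics/{n}6.png",cv2.cvtColor(im,cv2.COLOR_RGB2BGR))
E
```

```text
9.425 [ 497.79604655 -307.13303097  241.85256332] [ 0.54228088 -0.37259505 -0.30808851] 46.865982750302756
```

View pics/side6.png

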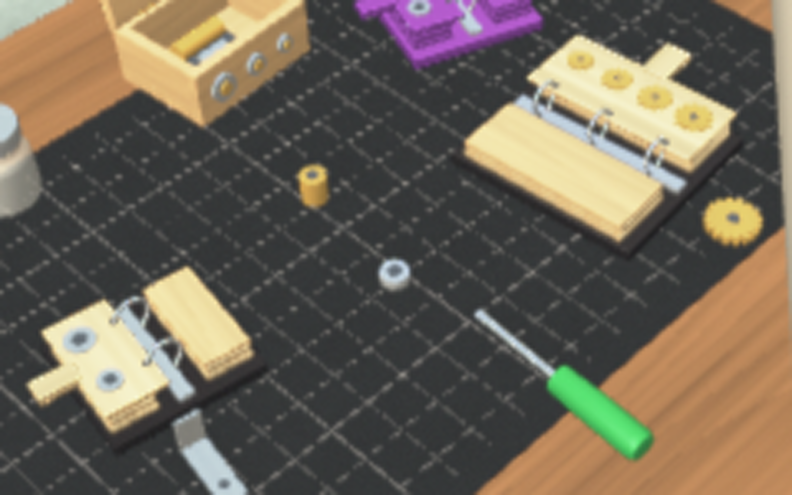

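View pics/scene6.png

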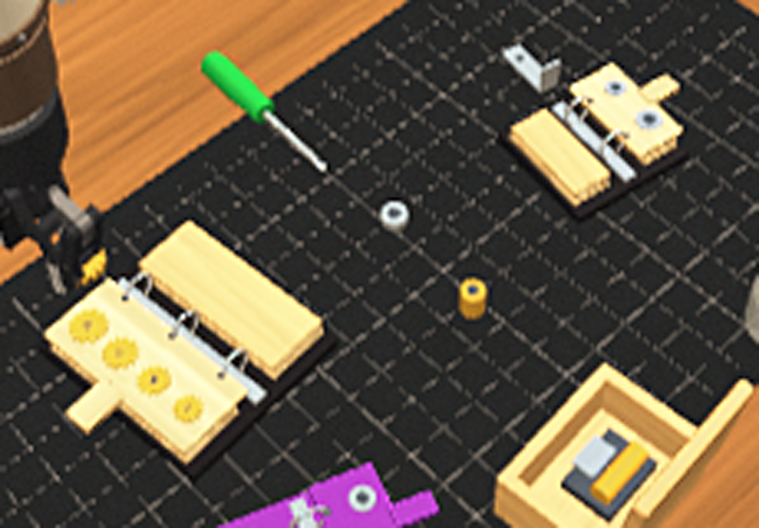

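View pics/wrist6.png

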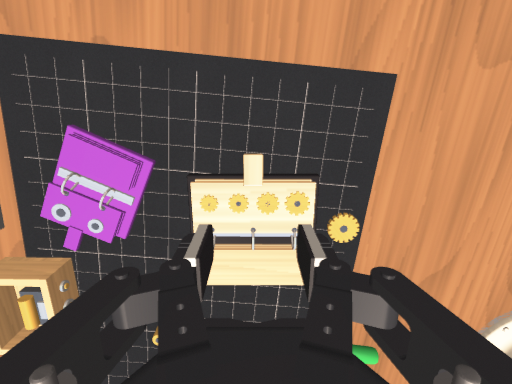

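The leaf lies gears up on the right; its tab is at wrist (245–263,153–186). The small leaf is unmoved. I'll check the flatness numerically, then hand in.

```bash
python3 - <<'E'
from bench import *
from h import *
c=calibration("wrist");d=calibration("side");q=[490.2,-203.3,.0917]
for deg in(180,170):
    a=np.radians(180-deg);P=lambda x,r,h:[x,-r*np.cos(a)+h*np.sin(a)*0,34+r*np.sin(a)+h]
    L=[P(-12,116,4),P(12,116,4),P(80,80,2),P(-80,80,2)]
    print(deg,proj(c,b2w(q,L)).round(1).tolist(),((proj(d,b2w(q,L))-[110,100])*3.3).round(0).tolist())
E
```

```text
180 [[262.0, 155.0], [242.4, 155.0], [188.9, 182.8], [315.4, 183.0]] [[690.0, 53.0], [666.0, 41.0], [577.0, 32.0], [735.0, 111.0]]
170 [[262.5, 159.8], [241.7, 159.8], [186.4, 187.0], [317.8, 187.2]] [[691.0, 35.0], [667.0, 24.0], [577.0, 20.0], [737.0, 99.0]]
```

```bash
python3 -c "
from bench import *
print(job_done())"
```

```text
the job is handed in; nothing more can be done
None
```

I turned the larger binder's leaf over its rings and handed the job in at about 9.6 s. I pinched the pull tab across its 24 mm, carried it along a 105 mm arc to about 171°, lowered it to flat, released it and retreated upward.

**Larger leaf:** it lies on the right with its gears up. In the side view its tab end and corners are within about 4 px (in the enlarged crop) of the positions predicted for 180°. At 170° they would be about 12–18 px off.

**Smaller leaf:** both outside cameras show it still flat on its left, washers up. I judged this by eye and did not measure it.

**Robot:** it stands clear, with the TCP at 242 mm height and contact force near zero. The highest force I read between moves was about 6 N. The hand-in reports no verdict.

**Disagreements:**
- The wrist view and the two fixed cameras differed by about 2 mm on the binder's position. That is within the stated calibration, and I averaged it in the arc.
- On release, the TCP sat about 3 mm higher than I had commanded and about 2 mm lower in x, with no visible effect.

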